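# Extend the regulator arm by one hole

### The job

Draw the regulator's telescoping arm out by one hole: squeeze in the pair of spring buttons that stick out of the two sides of its outer tube, pull the outer tube away from the post, and let the buttons pop fully out through the next pair of holes so the arm is locked one step longer than now. Let go of it, and do not shove or knock over the jar, the can, the spanner or the tray around the stand.

Things in the scene. Friction and masses are not known exactly. Their poses are not given: they have to be found in the camera images.
- stand: bench stand, bolted down: dark base plate 120 x 120 x 8 mm, square post 40 x 40 mm in its middle, and from the post a fixed grey inner tube 30 x 30 mm that runs level at 170 mm and ends 220 mm out. Origin: centre of the plate's underside, on the bench. z up; x from the post along the tube, the way the arm extends; the tube's axis is y = 0, z = 170 mm. Post top: 25 mm above the tube's axis
- buttons (a point): point on the tube's axis midway between the two buttons, 165 mm along x from the stand's origin and 170 mm above the bench; the buttons sit in the fixed inner tube and do not travel along it. Axes as the stand's. Side to side the tube measures 50 mm over the two button tips and 35 mm over the flat sides of the outer tube
- sleeve (a joint): travel (m) of the dark outer tube along the stand's x; 0 within 1 mm at the start, positive = drawn out, away from the post. Its four pairs of holes meet the buttons at -0.040, 0, +0.040 (one further out: the wanted one) and +0.080, with 1 mm play each way. Tube 35 x 35 mm, 2.5 mm wall, 170 mm long (at 0 it spans x 65 to 235 mm of the stand), 2 to 3 N friction, about 0.75 kg with the regulator
- button_l (a joint): inward travel (m) of the button on the stand's +y side: steel pin 14 mm across with a hemispherical end, level and square to the tube. 0 = out, 7.5 mm proud of the outer tube; 0.0075 = flush with it: then the tube rides over the round end when pulled (8 to 16 N for both); 0.010 = trapped under the wall between holes, popping out by itself at the next hole. Spring: 1.5 N (out) to 4 N (in)
- button_r (a joint): the same for the opposite button, on the stand's -y side
- next_holes (a point): point on the tube's axis midway between the next pair of 16 mm holes (one in each side of the outer tube, 40 mm nearer the post than the pair the buttons start in). It moves with the outer tube and meets point buttons when the job is done. Axes as the stand's
- regulator (a point): point on the tube's axis above the regulator that hangs in a bracket on the outer tube's end, 265 mm from the stand's origin at the start; moves with the outer tube. Ribbed black knob 35 mm across, top 30 mm above the axis; black body 42 mm wide below; clear bowl down to 138 mm below the axis; gauge 42 mm across on the stand's -y side, reaching 51 mm from the axis
- paint_jar: bystander, loose: glass paint jar with white cap, 52 mm in diameter, 68 mm high. Origin: centre of its underside, z up
- thinner_can: bystander, loose: plain metal can, 66 mm in diameter, 105 mm high. Origin: centre of its underside, z up
- spanner: bystander, loose: steel spanner 150 mm long lying on the bench, along its x axis
- parts_tray: bystander, loose: grey open tray 130 x 90 x 35 mm. Origin: centre of its underside

How it is judged (in metres and radians):
On the way:
1. both buttons are squeezed in by at least 5 mm at once while the outer tube is still at its first hole (value of joint each of button_l, button_r above 0.005 m and value of joint sleeve between -0.01 and 0.01 m).
At the end, for the whole second after the job is handed in: The outer tube rests one hole further out (40 mm, within 3 mm) and both buttons have popped out through the next pair of holes (within 1.5 mm of fully out) (value of joint sleeve between 0.037 and 0.043 m and value of joint each of button_l, button_r below 0.0015 m and velocity of joint sleeve between -0.005 and 0.005 m/s); the robot touches nothing.
It fails at once if the jar, can, spanner or tray is moved more than 30 mm or the jar or can tipped over (distance of any of paint_jar, thinner_can, spanner, parts_tray from where it was at the start of the episode above 0.03 m or angle between any of paint_jar, thinner_can's own z axis and vertical above 0.6 rad).
It also fails if it takes over 35 s, if anything falls off the work surface, if the arm or the gripper's body presses on something with over 40 N, if the wrist force passes 120 N, or if a joint passes its speed limit or range.

### The arm

A 6-joint arm with a two-finger parallel gripper is mounted at the origin on the work surface. World frame = base frame: x ahead of the robot, y to its left, z up, the work surface at z = 0. Lengths are in m, angles in degrees, forces in N, time in s.
With the tool pointing down it reaches from about 0.3 to 0.75 m from the base axis. Payload 8.5 kg.
Tool frame: the origin (TCP) lies between the finger pads; the fingertips stand 25 mm ahead of it and the grasp point (between the pads) lies 6 mm ahead of it; x points along the fingers, y is the direction in which the jaws open and shut, and the axes are right-handed (so a half turn about x gives the same grasp; the last joint's range is limited). The gripper opens to 85 mm and grips with 20 to 120 N. Pads are 22 mm wide; open, the fingers measure 114 mm over their backs; the gripper's body (76 mm by 85 mm) begins 54 mm behind the grasp point. The pads swing forward as they close: fully open they stand 13 mm farther back than shut.
Start: joints at [-88.31, 21.807, 74.336, -0, 83.858, -12.336], TCP at [0.133, -0.534, 0.256] pointing down, gripper open.
Joint ranges: [-178.18, 178.18], [-50.72, 133.34], [12.68, 142.11], [-81.47, 261.47], [9.98, 163.14], [-165.26, 165.26]. Speed limits (degrees/s): [136.94, 136.94, 180, 180, 180, 180].

### API

Orientations are given as a 3x3 rotation matrix whose columns are the frame's x, y, z axes.
In Python, from rig import sensors, get_image, workorder gives the robot as it stands.
- The arm moves only by the tool arm_command, never from a script. Its argument "plan" is a list that holds one entry, the list of rows, each a list of 6 numbers: the shift along the tool's x, y, z in units of 25 mm (1.0 is 25 mm), then the turn, a rotation vector about the tool's x, y, z in units of 6 degrees (1.0 is 6 degrees). In form: [[[dx, dy, dz, ax, ay, az], ...]]. A call has 1 to 10 rows; each row is the pose to reach, as a shift and turn from the pose commanded when the call began, along the tool's axes at that moment; what a row does not reach only later rows make up. A row lasts 1/10 s, in which the tool goes at most 50 mm and 8.59 degrees, less where a joint would pass 70% of its speed; a pose out of reach is approached as far as the arm can. A call with a gripper value outside its range is refused whole. "jaw" is the closure, from 0 (fully open) to 1 (shut), set as the call begins (left out, the last holds). The fingers move at their own pace and stop on an object; "newtons" is the grip in N (left out, the last holds). Time passes only in rows, so rows that repeat a pose let the fingers close. It gives the time, the measured TCP pose, the force and the opening at its end, in the units of the state.
- sensors.observe(): the state, without advancing time (a new reading comes with each control period).
- get_image(name): name is "scene" or "top"; returns a dict with "img" (480x640x3 uint8, red, green, blue), "fx", "fy", "cx", "cy" (pixels), "T" (4x4, takes a point from camera to world coordinates). Camera axes: x right, y up, looking along -z (the intrinsics and any distortion apply to the point x, -y, -z); pixel columns grow to the right and rows downward; lengths in m; the calibration is good to about 2 mm. A picture is of the moment at which its call begins. There is no depth.
- workorder.close_job(): hands the job in, once; it reports no verdict.
The state is a dict: "time_s": time; "q": joint angles; "qvel": joint speeds; "joint_efforts": joint torques, N m; "position": TCP position; "tool_rot": TCP orientation; "ft_force": force on the tool from outside, world axes, zero at the start; "wrist_torque": the same for the moment, N m; "grip_width": finger opening in m.
Only numpy, scipy, OpenCV 4.12 (cv2) and the standard library are available. Lean on these libraries where they do the work, as an engineer would, in place of code of your own. Each camera call takes 0.05 s, during which the arm holds its last target. There are 200 camera calls.

## Working session

There is one attempt and no reset: what is moved stays moved. The work goes in short steps, Python scripts to look and compute and a tool call to move; the robot and the scene stay as the last step left them, time stands still between calls to the robot, and variables do not carry over. Pictures are saved under pics/ and viewed, about 8 in all and at most 12, crops included, and the job is handed in when it is done.

Besides the shell and the picture viewer there is one more tool, called after ">>>" as name(argument=value, ...), one argument or row to a line, values as JSON. arm_command: Moves the arm, as the interface text tells. Its arguments: {"type":"object","properties":{"plan":{"type":"array","items":{"type":"array","items":{"type":"array","items":{"type":"number"}}}},"jaw":{"type":"number"},"newtons":{"type":"number"}},"required":["plan"]}

```bash
mkdir -p pics; ls
python3 - <<'E'
from rig import sensors,get_image
import cv2,numpy as np
for n in("scene","top"):
    d=get_image(n); cv2.imwrite(f"pics/{n}0.png",d["img"][:,:,::-1]); print(n,d["fx"],d["fy"],d["cx"],d["cy"],np.round(d["T"],4).tolist(),[k for k in d])
    np.savez(f"pics/{n}0.npz",**d)
print(sensors.observe())
E
```

```text
pics
scene 443.7055282534555 443.7055282534555 319.0740273092797 243.8902119168269 [[-0.215, -0.5554, 0.8033, 1.2196], [0.9766, -0.1195, 0.1788, 0.164], [-0.0033, 0.823, 0.5681, 0.5739], [0.0, 0.0, 0.0, 1.0]] ['img', 'fx', 'fy', 'cx', 'cy', 'T']
top 444.85667355146865 444.85667355146865 321.4495072657539 238.1129726008623 [[-0.01, 0.998, -0.0627, 0.5268], [-0.9997, -0.0114, -0.021, 0.0217], [-0.0217, 0.0624, 0.9978, 0.9547], [0.0, 0.0, 0.0, 1.0]] ['img', 'fx', 'fy', 'cx', 'cy', 'T']
{'time_s': 0.1, 'q': array([-8.83091938e+01,  2.18374644e+01,  7.43804706e+01, -1.73686702e-04,
        8.38562822e+01, -1.23365335e+01]), 'qvel': array([ 0.08443814, -0.04851582, -0.14558829,  0.02559211,  0.01615922,
       -0.06604146]), 'joint_efforts': array([ 2.49611134e-03, -4.49221659e+01, -2.31655598e+01, -2.04332819e-04,
        3.70286245e-03, -8.89648845e-06]), 'position': array([ 0.13329476, -0.53336608,  0.25577   ]), 'tool_rot': array([[-4.12326465e-05,  2.42385152e-01, -9.70180105e-01],
       [ 1.29468218e-03, -9.70179280e-01, -2.42385001e-01],
       [-9.99999161e-01, -1.26606906e-03, -2.73808677e-04]]), 'ft_force': array([-1.04957649, -0.25492406, -0.72110478]), 'wrist_torque': array([-0.01207784, -0.01674777,  0.01960186]), 'grip_width': 0.085299523647507}
```

View pics/scene0.png

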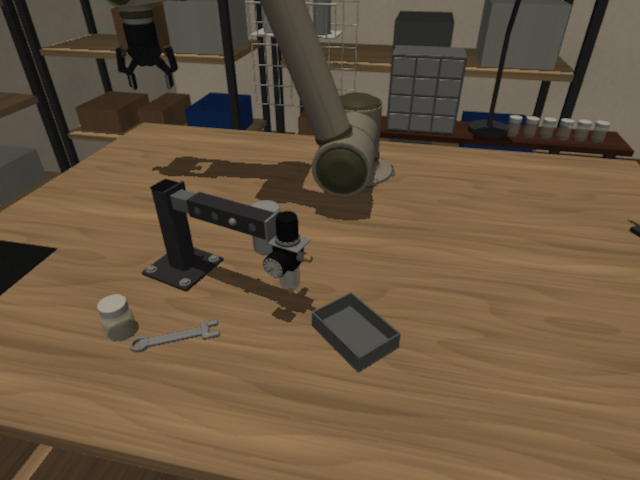

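View pics/top0.png

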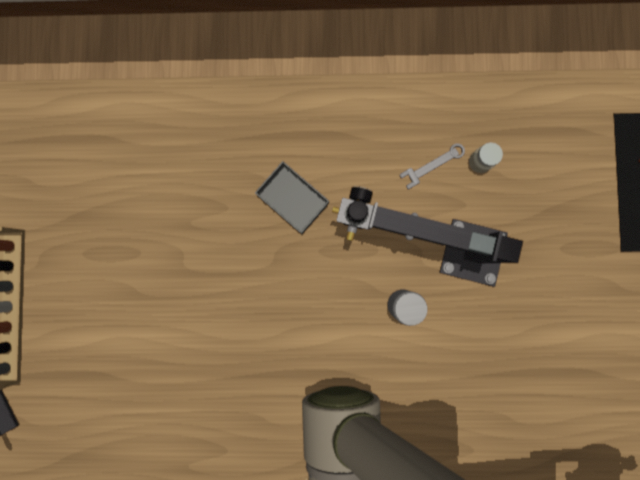

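The scene view shows the stand, with its post at about (172,230), the tube running to the regulator at (287,230), and a button at (232,221). The jar is at (115,317), the spanner at (175,337) and the tray at (355,330). In the top view the tube runs from (375,216) to (470,240), with the can at (409,309).

Run:
```python
import cv2,numpy as np
a=cv2.imread("pics/top0.png")[180:300,320:530]; b=cv2.imread("pics/scene0.png")[170:300,140:330]
a=cv2.resize(a,None,fx=3.8,fy=3.8,interpolation=cv2.INTER_CUBIC)
cv2.imwrite("pics/c1.png",cv2.convertScaleAbs(a,alpha=1.8,beta=15))
b=cv2.resize(b,None,fx=4.2,fy=4.2,interpolation=cv2.INTER_CUBIC);cv2.imwrite("pics/c2.png",cv2.convertScaleAbs(b,alpha=1.8,beta=15))
```

```text
(no output)
```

View pics/c1.png

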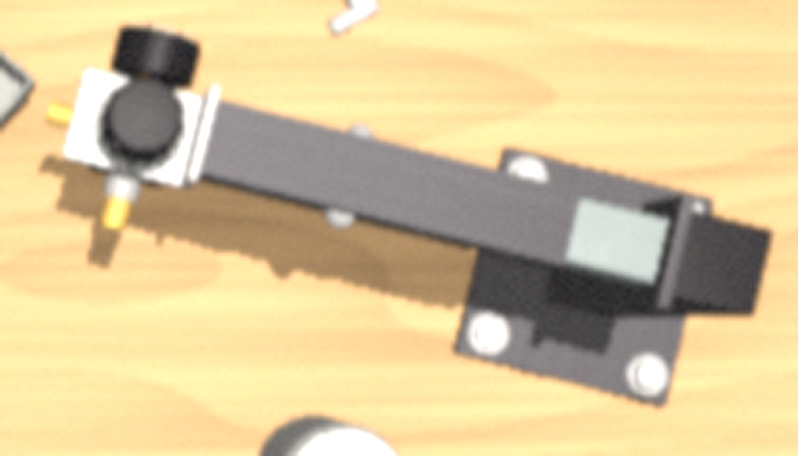

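View pics/c2.png

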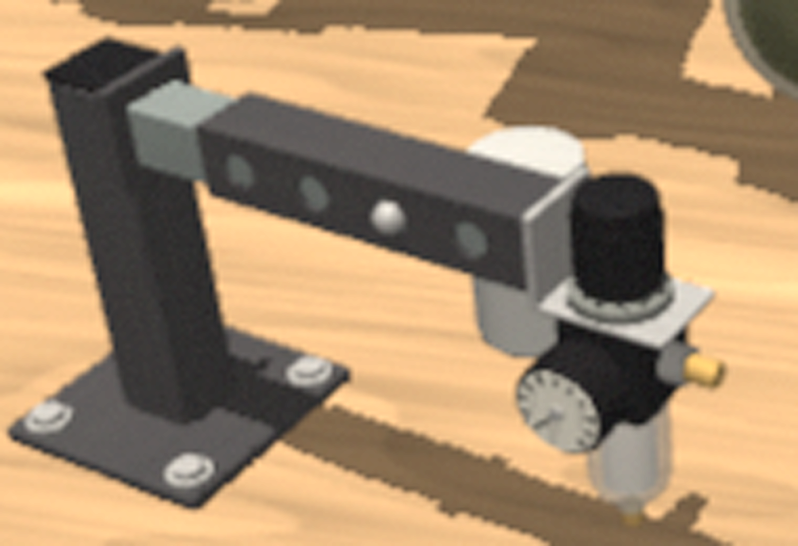

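The crops show the buttons in the top view at about (414.7,214.5) and (409.7,237.4). The front button in the scene view is at about (232.4,221.7). Next I fit the tube edges.

```bash
cat > h.py <<'E'
import numpy as np,cv2
def ray(d,u,v):
    T=d["T"]; r=T[:3,:3]@np.array([(u-d["cx"])/d["fx"],-(v-d["cy"])/d["fy"],-1.]); return T[:3,3],r/np.linalg.norm(r)
def plane(d,u,v,z):
    o,r=ray(d,u,v); return o+r*(z-o[2])/r[2]
def two(r1,r2):
    (o1,a),(o2,b)=r1,r2; s=np.linalg.lstsq(np.stack([a,-b],1),o2-o1,rcond=None)[0]
    p,q=o1+s[0]*a,o2+s[1]*b; return (p+q)/2,np.linalg.norm(p-q)
def proj(d,p):
    c=np.linalg.inv(d["T"])@np.r_[p,1]; return d["cx"]-d["fx"]*c[0]/c[2],d["cy"]+d["fy"]*c[1]/c[2]
E
python3 - <<'E'
from h import *
t=dict(np.load("pics/top0.npz"));s=dict(np.load("pics/scene0.npz"))
hsv=cv2.cvtColor(t["img"],cv2.COLOR_RGB2HSV)[:,:,1].astype(float)
U=[];L=[]
for u in [382,386,390,394,398,402,420,424,428,432,436]:
    v0=215+(u-375)*.25+4; c=hsv[:,u]
    col=lambda r: np.interp(r,np.arange(480),c)
    th=(c[int(v0)]+110)/2
    a=np.arange(v0,v0-18,-.1); b=np.arange(v0,v0+18,.1)
    U.append((u,a[np.argmax(col(a)>th)])); L.append((u,b[np.argmax(col(b)>th)]))
print(np.round(U,1).tolist(),np.round(L,1).tolist())
P=[np.array([plane(t,u,v,.1875)[:2] for u,v in E]) for E in(U,L)]
f=[cv2.fitLine(p.astype(np.float32),cv2.DIST_HUBER,0,.001,.001).ravel() for p in P]
for g in f: print("ang",np.degrees(np.arctan2(g[1],g[0])),g)
n=np.array([-f[0][1],f[0][0]]); print("width",(f[1][2:]-f[0][2:])@n)
b1=plane(t,414.7,214.5,.17);b2=plane(t,409.7,237.4,.17);print("buttons",b1,b2,np.linalg.norm(b1-b2),(b1+b2)/2)
print("end",plane(t,320+577/3.8,180+198/3.8,.1875),plane(t,320+567/3.8,180+262/3.8,.1875))
print(two(ray(t,414.7,214.5),ray(s,232.4,221.7)))
for p in [(409,309),(489,155)]: print(plane(t,*p,.105),plane(t,*p,.068))
for q in [(-.040,.17),(0,0)]: pass
for p in [(320+x/3.8,180+y/3.8) for x,y in[(507,150),(712,200),(663,403),(457,350)]]: print("plate",plane(t,*p,.008))
E
```

```text
[[382.0, 207.3], [386.0, 208.4], [390.0, 209.4], [394.0, 210.5], [398.0, 211.6], [402.0, 212.5], [420.0, 216.9], [424.0, 217.8], [428.0, 218.9], [432.0, 220.0], [436.0, 221.0]] [[382.0, 228.6], [386.0, 229.7], [390.0, 230.8], [394.0, 231.7], [398.0, 232.7], [402.0, 233.6], [420.0, 238.4], [424.0, 239.5], [428.0, 240.4], [432.0, 241.4], [436.0, 242.3]]
ang 75.02834 [ 0.25834116  0.9660537   0.6146434  -0.11434252]
ang 74.89794 [ 0.26053908  0.9654633   0.5769474  -0.11556533]
width 0.036100466
buttons [ 0.61601703 -0.12681149  0.17      ] [ 0.57560741 -0.11711374  0.17      ] 0.04155699877920562 [ 0.59581222 -0.12196261  0.17      ]
end [ 0.58241672 -0.2204961   0.1875    ] [ 0.55353816 -0.21512275  0.1875    ]
(array([ 0.6154112 , -0.12515174,  0.17095329]), np.float64(0.0030514345639659174))
[ 0.44427014 -0.12427193  0.105     ] [ 0.44067482 -0.13062951  0.068     ]
[ 0.73650421 -0.28386951  0.105     ] [ 0.74563357 -0.2971764   0.068     ]
plate [ 0.62277837 -0.23914151  0.008     ]
plate [ 0.59343238 -0.35174318  0.008     ]
plate [ 0.48124585 -0.32085423  0.008     ]
plate [ 0.51155997 -0.20837406  0.008     ]
```

>>> arm_command(
  plan=[
    [[-0.6,-5.8,-11,-5.1,0,0],[-0.6,-5.8,-11,-5.1,0,0],[-0.6,-5.8,-11,-5.1,0,0],[-0.6,-5.8,-11,-5.1,0,0],[-0.6,-5.8,-11,-5.1,0,0],[-0.6,-11.53,-21.92,-10.16,0,0],[-0.6,-11.53,-21.92,-10.16,0,0],[-0.6,-11.53,-21.92,-10.16,0,0],[-0.6,-11.53,-21.92,-10.16,0,0],[-0.6,-11.53,-21.92,-10.16,0,0]],
  ],
  jaw=0,
  newtons=40,
)

```text
time_s: 1.1
position: [0.5071, -0.1989, 0.2702]
tool_rot: [[-0.0, 0.966, -0.257], [0.0, -0.257, -0.966], [-1.0, -0.0, -0.0]]
ft_force: [0.3, -1.9, 0.6]
grip_width: 0.0854
```

>>> arm_command(
  plan=[
    [[0,0,0,0,0,0],[0,0,0,0,0,0],[0,0,0,0,0,0]],
  ],
)

```text
time_s: 1.4
position: [0.5053, -0.2013, 0.2701]
tool_rot: [[-0.001, 0.966, -0.26], [0.0, -0.26, -0.966], [-1.0, -0.001, 0.0]]
ft_force: [-0.4, -0.6, 0.3]
grip_width: 0.0856
```

```bash
cat >> h.py <<'E'
B=np.array([.595,-.121,.170]); A=np.radians(75.0)
def to(p):
    from rig import sensors
    o=sensors.observe(); R=o["tool_rot"]; print("t",o["time_s"],"pos",np.round(o["position"],4),"F",np.round(o["ft_force"],1),"w",round(o["grip_width"],4)); 
    y=R[:,1]; print("yaw err",90+np.degrees(np.arctan2(y[1],y[0]))-np.degrees(A),"x axis",np.round(R[:,0],4)); print("shift units",np.round(R.T@(np.array(p)-o["position"])/.025,2))
E
python3 -c "
from h import *; to([.595,-.121,.27])"
```

```text
t 1.4 pos [ 0.5053 -0.2013  0.2701] F [-0.4 -0.6  0.3] w 0.0856
yaw err -0.07055153511502965 x axis [-7.e-04  2.e-04 -1.e+00]
shift units [ 0.    2.63 -4.03]
```

>>> arm_command(
  plan=[
    [[0,1.3,-2,0,0,0],[0,2.63,-4.03,0,0,0],[0,2.63,-4.03,0,0,0],[0,2.63,-4.03,0,0,0],[0,2.63,-4.03,0,0,0],[0,2.63,-4.03,0,0,0]],
  ],
)

```text
time_s: 2.0
position: [0.5946, -0.1219, 0.2706]
tool_rot: [[-0.0, 0.965, -0.261], [-0.0, -0.261, -0.965], [-1.0, -0.0, 0.0]]
ft_force: [-0.5, -0.4, -0.6]
grip_width: 0.0853
```

Run:
```python
from h import *; from rig import get_image
to([.595,-.121,.176])
i=[]
for n,(y,x) in (("scene",(90,130)),("top",(140,310))):
    d=get_image(n); np.savez(f"pics/{n}1.npz",**d); i.append(cv2.resize(d["img"][y:y+160,x:x+200,::-1],None,fx=2,fy=2,interpolation=cv2.INTER_CUBIC))
cv2.imwrite("pics/v1.png",cv2.convertScaleAbs(np.hstack(i),alpha=1.7,beta=15))
```

```text
t 2.0 pos [ 0.5946 -0.1219  0.2706] F [-0.5 -0.4 -0.6] w 0.0853
yaw err -0.1417659169855483 x axis [-2.e-04 -2.e-04 -1.e+00]
shift units [ 3.78  0.01 -0.04]
```

View pics/v1.png

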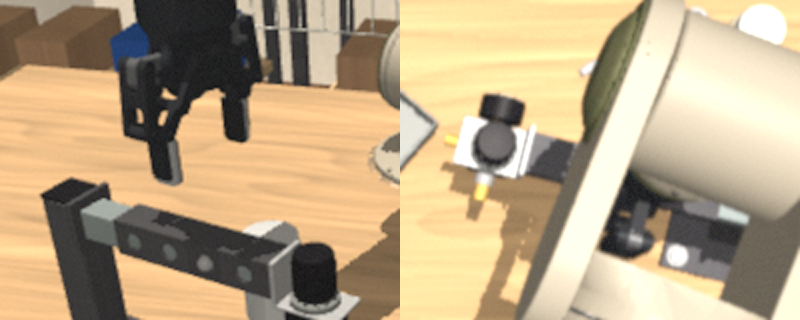

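The view shows the open fingers straddling the tube above the buttons, clear of the post and the regulator. I descend from here.

>>> arm_command(
  plan=[
    [[0.8,0,-0.04,0,0,0],[1.6,0,-0.04,0,0,0],[2.4,0,-0.04,0,0,0],[3.2,0,-0.04,0,0,0],[3.9,0,-0.04,0,0,0],[3.9,0,-0.04,0,0,0],[3.9,0,-0.04,0,0,0],[3.9,0,-0.04,0,0,0]],
  ],
)

```text
time_s: 2.9
position: [0.5961, -0.1199, 0.1742]
tool_rot: [[0.002, 0.966, -0.259], [-0.001, -0.259, -0.966], [-1.0, 0.002, 0.0]]
ft_force: [-0.2, -0.0, -0.4]
grip_width: 0.0855
```

Run:
```python
from h import *; from rig import get_image
to([.595,-.121,.173])
d=get_image("scene"); np.savez("pics/scene2.npz",**d)
cv2.imwrite("pics/v2.png",cv2.convertScaleAbs(cv2.resize(d["img"][120:270,140:330,::-1],None,fx=4,fy=4,interpolation=cv2.INTER_CUBIC),alpha=1.8,beta=15))
```

```text
t 2.9 pos [ 0.5961 -0.1199  0.1742] F [-0.2 -0.  -0.4] w 0.0855
yaw err -0.038277903821864356 x axis [ 2.e-03 -8.e-04 -1.e+00]
shift units [ 0.05 -0.03  0.06]
```

View pics/v2.png

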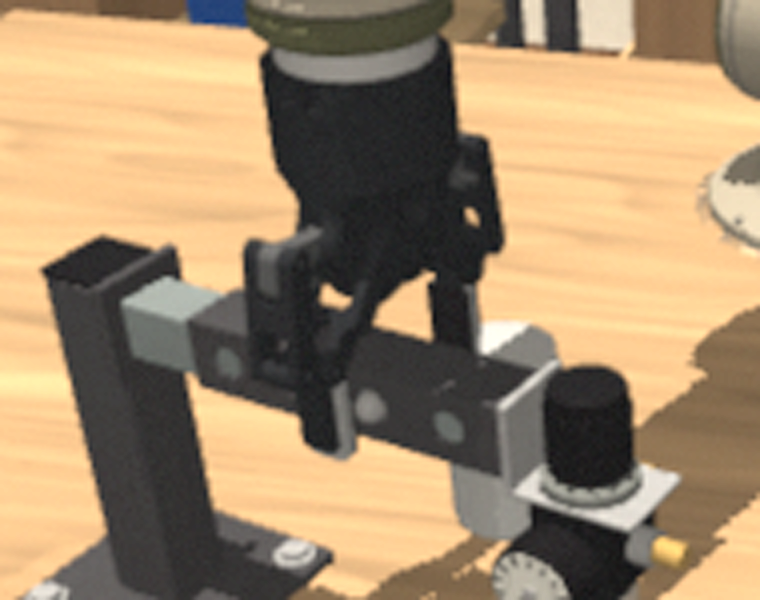

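Run:
```python
from h import *
d=dict(np.load("pics/scene2.npz")); e=np.array([np.cos(A),np.sin(A),0]); m=np.array([np.sin(A),-np.cos(A),0])
c=lambda p:np.round((np.array(proj(d,p))-[140,120])*4)
print("button tip",c(B+m*.022))
for z in(.175,.16): print(z,[c(B*[1,1,0]+[0,0,z]+m*.0425+e*s) for s in(-.011,0,.011)])
```

```text
button tip [362. 409.]
0.175 [array([310., 415.]), array([331., 422.]), array([352., 428.])]
0.16 [array([315., 445.]), array([336., 451.]), array([357., 458.])]
```

The pad and button pixels agree with the estimate to about 2 mm: the button is seen at (370,407) and was predicted at (362–366,409). The pads cover ±11 mm, so I close gently.

>>> arm_command(
  plan=[
    [[0,0,0,0,0,0],[0,0,0,0,0,0],[0,0,0,0,0,0],[0,0,0,0,0,0],[0,0,0,0,0,0],[0,0,0,0,0,0],[0,0,0,0,0,0],[0,0,0,0,0,0]],
  ],
  jaw=1,
  newtons=30,
)

```text
time_s: 3.75
position: [0.5961, -0.1195, 0.1735]
tool_rot: [[0.001, 0.966, -0.259], [-0.001, -0.259, -0.966], [-1.0, 0.001, 0.0]]
ft_force: [1.2, 0.6, 5.1]
grip_width: 0.0347
```

The width of 34.7 mm means the pads are on the tube walls and both buttons are flush. The side force is small, so I firm up the grip and pull.

>>> arm_command(
  plan=[
    [[0,0,0,0,0,0],[0,0,0,0,0,0],[0,0,0,0,0,0],[0,0,-0.1,0,0,0],[0,0,-0.2,0,0,0],[0,0,-0.3,0,0,0],[0,0,-0.4,0,0,0],[0,0,-0.5,0,0,0],[0,0,-0.6,0,0,0],[0,0,-0.6,0,0,0]],
  ],
  jaw=1,
  newtons=60,
)

```text
time_s: 4.75
position: [0.5999, -0.1055, 0.1736]
tool_rot: [[0.001, 0.966, -0.259], [-0.001, -0.259, -0.966], [-1.0, 0.001, 0.001]]
ft_force: [-0.3, -1.9, 5.9]
grip_width: 0.0342
```

Run:
```python
from h import *; from rig import get_image
to([.595,-.121,.173])
d=get_image("scene"); np.savez("pics/scene3.npz",**d)
cv2.imwrite("pics/v3.png",cv2.convertScaleAbs(cv2.resize(d["img"][120:270,140:330,::-1],None,fx=4,fy=4,interpolation=cv2.INTER_CUBIC),alpha=1.8,beta=15))
```

```text
t 4.75 pos [ 0.5999 -0.1055  0.1736] F [-0.3 -1.9  5.9] w 0.0342
yaw err -0.036480986508067303 x axis [ 0.0012 -0.0013 -1.    ]
shift units [ 0.02 -0.03  0.65]
```

View pics/v3.png

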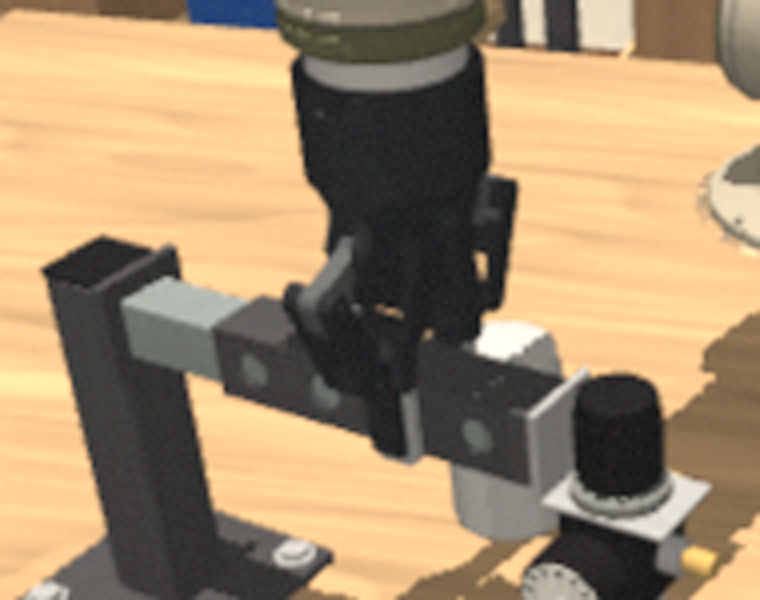

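The tube came out with the gripper: its end moved from column 190 to 217, about 15 mm. The force is only about 2 N, so the buttons are trapped under the wall. I continue and slow down near the hole.

>>> arm_command(
  plan=[
    [[0,0,-0.1,0,0,0],[0,0,-0.2,0,0,0],[0,0,-0.3,0,0,0],[0,0,-0.4,0,0,0],[0,0,-0.5,0,0,0],[0,0,-0.6,0,0,0],[0,0,-0.7,0,0,0],[0,0,-0.75,0,0,0],[0,0,-0.8,0,0,0],[0,0,-0.8,0,0,0]],
  ],
)

```text
time_s: 5.8
position: [0.6052, -0.086, 0.1736]
tool_rot: [[0.001, 0.966, -0.259], [-0.001, -0.259, -0.966], [-1.0, 0.002, 0.0]]
ft_force: [0.4, -0.5, 6.4]
grip_width: 0.0345
```

>>> arm_command(
  plan=[
    [[0,0,-0.03,0,0,0],[0,0,-0.06,0,0,0],[0,0,-0.09,0,0,0],[0,0,-0.12,0,0,0],[0,0,-0.15,0,0,0],[0,0,-0.18,0,0,0],[0,0,-0.2,0,0,0],[0,0,-0.2,0,0,0],[0,0,-0.2,0,0,0]],
  ],
)

```text
time_s: 6.7
position: [0.6065, -0.0811, 0.1736]
tool_rot: [[0.002, 0.966, -0.259], [-0.001, -0.259, -0.966], [-1.0, 0.002, 0.0]]
ft_force: [1.1, -1.2, 5.2]
grip_width: 0.0342
```

Run:
```python
from h import *; from rig import get_image
to([.595,-.121,.173])
d=get_image("scene"); np.savez("pics/scene4.npz",**d)
cv2.imwrite("pics/v4.png",cv2.convertScaleAbs(cv2.resize(d["img"][120:270,140:330,::-1],None,fx=4,fy=4,interpolation=cv2.INTER_CUBIC),alpha=1.8,beta=15))
```

```text
t 6.7 pos [ 0.6065 -0.0811  0.1736] F [ 1.1 -1.2  5.2] w 0.0342
yaw err -0.023687043801018604 x axis [ 1.5e-03 -9.0e-04 -1.0e+00]
shift units [ 0.02 -0.03  1.66]
```

View pics/v4.png

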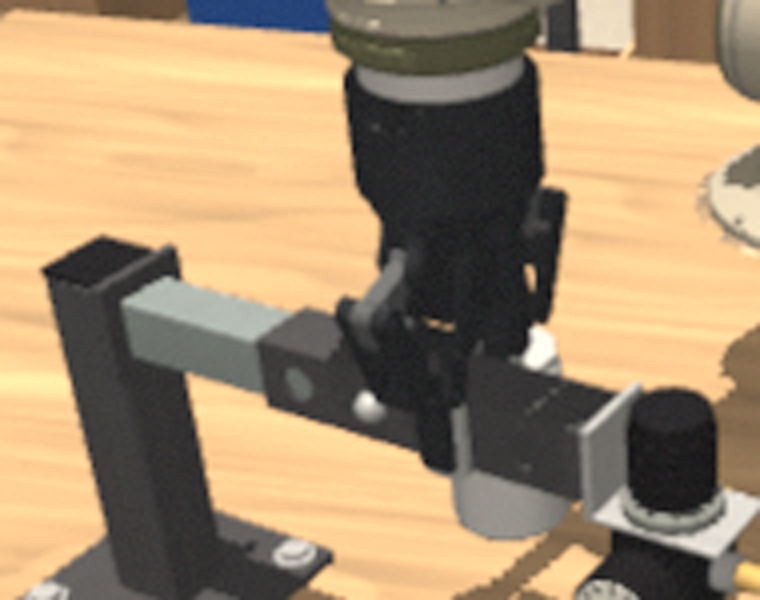

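The front button shows as a bright dome at (370,405), the same pixel as at the start, so it has popped out through the next hole. A small tug back and forth will test the lock.

>>> arm_command(
  plan=[
    [[0,0,-0.03,0,0,0],[0,0,-0.06,0,0,0],[0,0,-0.09,0,0,0],[0,0,-0.09,0,0,0],[0,0,-0.09,0,0,0]],
  ],
)

```text
time_s: 7.25
position: [0.607, -0.0792, 0.1736]
tool_rot: [[0.001, 0.966, -0.259], [-0.001, -0.259, -0.966], [-1.0, 0.002, 0.001]]
ft_force: [-0.0, -2.9, 6.8]
grip_width: 0.0343
```

>>> arm_command(
  plan=[
    [[0,0,0.03,0,0,0],[0,0,0.06,0,0,0],[0,0,0.09,0,0,0],[0,0,0.09,0,0,0],[0,0,0.09,0,0,0]],
  ],
)

```text
time_s: 7.75
position: [0.6066, -0.0807, 0.1736]
tool_rot: [[0.002, 0.966, -0.259], [-0.0, -0.259, -0.966], [-1.0, 0.002, -0.0]]
ft_force: [1.8, 0.7, 7.1]
grip_width: 0.0343
```

The tug stayed near friction level, within the ±1 mm play, so I tug a little farther to feel the stop.

>>> arm_command(
  plan=[
    [[0,0,-0.04,0,0,0],[0,0,-0.08,0,0,0],[0,0,-0.12,0,0,0],[0,0,-0.15,0,0,0],[0,0,-0.15,0,0,0]],
  ],
)

```text
time_s: 8.25
position: [0.6071, -0.0789, 0.1736]
tool_rot: [[0.001, 0.966, -0.26], [-0.003, -0.26, -0.966], [-1.0, 0.001, 0.003]]
ft_force: [-3.3, -8.6, 5.2]
grip_width: 0.0342
```

The stop is firm: I commanded 3.75 mm, the tool moved 1.9 mm, and the force rose to 9 N. I back off to the middle of the play, open and lift.

>>> arm_command(
  plan=[
    [[0,0,0.04,0,0,0],[0,0,0.08,0,0,0],[0,0,0.11,0,0,0],[0,0,0.11,0,0,0]],
  ],
)

```text
time_s: 8.65
position: [0.6068, -0.0798, 0.1736]
tool_rot: [[0.002, 0.966, -0.259], [-0.0, -0.259, -0.966], [-1.0, 0.002, -0.0]]
ft_force: [0.9, 0.0, 5.8]
grip_width: 0.0344
```

>>> arm_command(
  plan=[
    [[0,0,0,0,0,0],[0,0,0,0,0,0],[0,0,0,0,0,0],[0,0,0,0,0,0],[0,0,0,0,0,0],[0,0,0,0,0,0],[0,0,0,0,0,0],[0,0,0,0,0,0]],
  ],
  jaw=0,
)

```text
time_s: 9.45
position: [0.6064, -0.0798, 0.1729]
tool_rot: [[-0.0, 0.966, -0.259], [0.0, -0.259, -0.966], [-1.0, -0.0, 0.0]]
ft_force: [0.1, 0.0, -0.4]
grip_width: 0.0852
```

>>> arm_command(
  plan=[
    [[-0.6,0,0,0,0,0],[-1.4,0,0,0,0,0],[-2.4,0,0,0,0,0],[-3.4,0,0,0,0,0],[-4.4,0,0,0,0,0],[-4.4,-1,2,0,0,0],[-4.4,-2.5,4,0,0,0],[-4.4,-4,6,0,0,0],[-4.4,-6,7,0,0,0],[-4.4,-6,7,0,0,0]],
  ],
)

```text
time_s: 10.45
position: [0.4138, -0.2107, 0.2829]
tool_rot: [[-0.0, 0.966, -0.26], [-0.0, -0.26, -0.966], [-1.0, -0.0, 0.0]]
ft_force: [0.5, -0.6, 1.0]
grip_width: 0.0858
```

Run:
```python
from h import *; from rig import get_image
to([.595,-.121,.173])
i=[]
for n,(y,x) in (("scene",(160,140)),("top",(170,310))):
    d=get_image(n); np.savez(f"pics/{n}5.npz",**d); i.append(cv2.resize(d["img"][y:y+150,x:x+200,::-1],None,fx=4 ,fy=4,interpolation=cv2.INTER_CUBIC)[:,:])
cv2.imwrite("pics/v5.png",cv2.resize(cv2.convertScaleAbs(np.vstack(i),alpha=1.8,beta=15),None,fx=.5,fy=.5,interpolation=cv2.INTER_AREA))
```

```text
t 10.45 pos [ 0.4138 -0.2107  0.2829] F [ 0.5 -0.6  1. ] w 0.0858
yaw err -0.08711647124374622 x axis [-3.e-04 -2.e-04 -1.e+00]
shift units [ 4.39  6.07 -5.35]
```

View pics/v5.png

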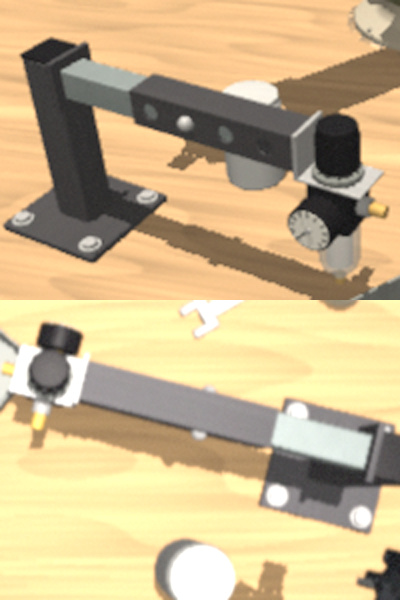

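Both buttons protrude in the next holes: (185,123) in the scene half, and (208,390) and (200,435) in the top half. The gripper is clear. One quick check that the bystanders have not moved, then I hand in.

Run:
```python
from h import *; from rig import workorder
a,b=np.load("pics/scene0.npz")["img"],np.load("pics/scene5.npz")["img"]
D=cv2.absdiff(a,b).max(2)
for n,(x0,x1,y0,y1) in dict(tray=(308,402,312,370),jar=(95,137,292,342),spanner=(128,222,318,352)).items():
    print(n,(D[y0:y1,x0:x1]>40).mean())
c,e=np.load("pics/top0.npz")["img"],np.load("pics/top5.npz")["img"]
D=cv2.absdiff(c,e).max(2); print("can",(D[290:328,390:428]>40).mean(),"tray top",(D[160:235,255:325]>40).mean())
print(workorder.close_job())
```

```text
tray 0.011371973587674248
jar 0.0
spanner 0.0
can 0.06717451523545706 tray top 0.05161904761904762
the job is handed in; nothing more can be done
None
```

The arm is drawn out by one hole and locked, and the job is handed in at about 10.5 s. I squeezed both buttons flush, with the finger opening at about 34.5 mm on the tube's flat sides. Then I pulled the outer tube 40 mm, opened the gripper and backed away.

- **Lock:** In the last pictures both buttons stand out through the next pair of holes. The first small tug moved about 2 mm at about 3 N, which did not settle it. A longer tug hit a firm stop, moving 1.9 of 3.75 mm commanded as the force rose to about 9 N. I tested the stop only in the pulling-out direction.
- **Bystanders:** The jar and spanner show no pixel change. Small changes near the tray (1% of pixels in the scene view, 5% in the top view) and near the can (7%) are probably shadows or the regulator now reaching over. I did not look into them further or measure the tray and can positions.
- **Position estimate:** The two camera views disagreed by 2 to 3 mm on where the buttons sit along the tube, which was within the pads' cover.

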